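# Clip the battery cover onto the keg flow meter

### The arm

A 7-joint arm with a two-finger parallel gripper is mounted at the origin on the work surface. World frame = base frame: x ahead of the robot, y to its left, z up, the work surface at z = 0. Lengths are in m, angles in rad, forces in N, time in s.
With the tool pointing down it reaches from about 0.4 to 0.85 m from the base axis. Payload 10.4 kg.
Tool frame: the origin (TCP) lies between the finger pads; the fingertips stand 19 mm ahead of it and the grasp point (between the pads) is the TCP (r.tips_ahead is the distance from the TCP to the fingertips, in m); z points along the fingers, y is the line along which they close (so a half turn about z gives the same grasp; the last joint's range is limited). The gripper opens to 85 mm and grips with 20 to 120 N. Pads are 22 mm wide; open, the fingers measure 114 mm over their backs; the gripper's body (76 mm by 85 mm) begins 54 mm behind the grasp point. The pads swing forward as they close: fully open they stand 13 mm farther back than shut.
Start: joints at [1.303, 0.332, -0.065, 1.46, 0.022, 1.35, -0.088], TCP at [0.151, -0.606, 0.25] pointing down, gripper open.
Joint ranges: [-2.6, 2.6], [-0.5, 2.12], [-1.47, 1.34], [0.16, 2.42], [-1.27, 4.41], [0.06, 2.06], [-2.6, 2.6]. Speed limits (rad/s): [2.22, 2.22, 2.79, 2.79, 3.14, 3.14, 3.14].

### API

Orientations are given as a unit quaternion [x, y, z, w].
In Python, from cell import r gives the robot as it stands.
- The arm moves only by the tool move_arm, never from a script. Its arguments are lists of equal length, an entry for each row: "jaw": the opening, from 0 (shut) to 1 (fully open); "linear": the shift along the tool's x, y, z in a scale on which 1.0 is 800 mm, a list of three; "yaw": the turn about the tool's z in parts of the range, where 1.0 means 2 rad. In form: {"jaw": [jaw, ...], "linear": [[tx, ty, tz], ...], "yaw": [yaw, ...]}. A call has 1 to 20 rows; each row is the pose to reach, as a shift and turn from the pose commanded when the call began, along the tool's axes at that moment; what a row does not reach only later rows make up. A row lasts 1/8 s, in which the tool goes at most 62.5 mm and 10.7 degrees, less where a joint would pass 70% of its speed; a pose out of reach is approached as far as the arm can. A call with a gripper value outside its range is refused whole. The fingers move at their own pace and stop on an object; "squeeze" is the grip in N (left out, the last holds). Time passes only in rows, so rows that repeat a pose let the fingers close. It gives the time, the measured TCP pose, the force, the opening and the grip force at its end, in the units of the state.
- r.get_state(): the state, without advancing time (a new reading comes with each control period).
- r.read_camera(name): name is "side" or "top"; returns a dict with "img" (400x640x3 uint8, red, green, blue), "K" (3x3 intrinsics, pixels), "rvec" (rotation vector, rad) and "tvec" (3), from world to camera coordinates, as OpenCV has them. Camera axes: x right, y down, z forward; pixel columns grow to the right and rows downward; lengths in m; the calibration is good to about 2 mm. A picture is of the moment at which its call begins. There is no depth.
- r.finish_job(): hands the job in; it is judged then, once.
The state is a dict: "t": time; "qpos": joint angles; "joint_velocities": joint speeds; "joint_torque": joint torques, N m; "ee_pos": TCP position; "orientation": TCP orientation; "ft_force": force on the tool from outside, world axes, zero at the start; "ft_torque": the same for the moment, N m; "grip_width": opening from 0.0 (shut) to 1.0 (fully open); "grip_force": force on a finger pad.
Only numpy, scipy, OpenCV 4.12 (cv2) and the standard library are available. Lean on these libraries where they do the work, as an engineer would, in place of code of your own. Each camera call takes 0.05 s, during which the arm holds its last target. There are 200 camera calls.

### The job

The grey keg-line flow meter lies on its back on the bar with its battery bay open, and its sliding cover lies beside it. Lay the cover in the open end of the rails with its tongue leading, and slide it gently along under the lips until the tongue clicks over the catch and the cover stays latched by itself when you let go. Do not ram it against the sprung contact bar or strain the rails, and leave the other things on the bar where they are.

Things in the scene. Friction and masses are not known exactly. Their poses are not given: they have to be found in the camera images.
- meter: Flow meter: grey plastic box fixed to the bar, 230 long (own x -135 to +95 mm), 130 wide, 59.5 high, two steel pipe stubs at its +x end. Origin: underside, on the centre line; x points along the rails from the open entry end (-x) to the closed end (+x), z up. On top a bay 44 wide, 18 deep, with a flat rail floor on each side (22 to 37.5 mm off the centre line) at z = 46 mm.
- entry (a point): On the meter (x -80, y 0, z 46 mm), rail floor height: laid with its origin here, the cover lies wholly in the open entry. There (x -135 to -60) nothing covers the rails and the guide walls are 88 mm apart, 9.5 mm high; from x -60 to -15 they taper in to 75 mm apart and stay so. Axes: the meter's.
- rail_mouth (a point): On the meter (x -5, y 0, z 46 mm): from here to the closed end, lips cover the outer part of the rails, underside 9.5 mm above the rail floor, 62 mm free between them, tops 59.5 mm above the bar. For 11 mm before this point their mouths flare upward, to about 64 mm above the bar.
- home (a point): On the meter (x 10.5, y 0, z 46 mm): middle of the range where the latched cover's origin comes to lie, x -3 to 24 mm: the slotted catch plate is set differently on every meter and not measured, so feel for it. It is steel, on the bay floor: ledge 16 mm wide, 25 degree sloping front, top 4.5 mm above rail floor, steep rear face; behind it the contact bar across the bay.
- cover: Battery cover, grey plastic, loose, about 90 g, 100 long (x), 72 wide (y), deck top at z 10 mm. Origin: centre of its underside; x points to the leading (tongue) end, z up. Two side runners (24 to 36 mm off centre, 8 high) ride on the rail floors; the deck between is 58 wide, z 6 to 10. A 22 mm wide slot in the leading half holds the sprung tongue.
- cover_rib (a point): Centre of the top edge of the cover's grip rib (x -28, y 0, z 32 mm on the cover; axes the cover's). The rib stands on the deck, 14 mm thick along x, 40 long along y, 22 high. Pushing the cover takes about 1 N in the rails, 8 to 20 N while the tongue climbs the ledge; it drops to a third or less as the nose tips over, then rises as the bar is pressed: at 9 N it has locked.
- cover_nose (a point): Lowest point of the tongue's nose (x 40, y 0, z 1 mm on the cover). When latched the nose sits just behind the ledge.
- tongue (a joint): Bend of the cover's tongue, rad: 0 relaxed, positive when its nose is lifted; springy (2 N at the nose starts to lift it, about 5 N when 3.5 mm higher); 42 mm long, hinged at x 2 mm on the cover. About 0.05 to 0.1 while the nose crosses the ledge, back to 0 after the click.
- contact (a joint): How far the cover's leading edge presses in the sprung contact bar, m: 0 free; 2.5 N per mm. The latched cover keeps it pressed by 2 to 3 mm; beyond 5 mm (12.5 N) it is damaged. If the tongue has not clicked, it pushes the cover back.
- pint: a straight clear beer glass, 84 mm across, 120 mm tall; bystander
- flask: a pale blue sports bottle, 68 mm across, 160 mm tall; bystander
- phone: a black phone lying flat, 150 x 72 x 9 mm; bystander
- driver: a screwdriver lying flat along its own x between the meter and the cover; bystander
- coasters: a stack of cork beer mats, 95 x 95 x 22 mm; bystander
- spare_cell: a dark spare battery cell standing upright, 26 mm across, 50 mm tall; bystander

How it is judged:
By the outcome, as a careful person would: the job done as asked, in the order asked, and still so for the second after the job is handed in, with the robot touching nothing.
It also fails if it takes over 69 s, if anything falls off the work surface, if the arm or the gripper's body presses on something with over 40 N, if the wrist force passes 120 N, or if a joint passes its speed limit or range.

## Working session

There is one attempt and no reset: what is moved stays moved. The work goes in short steps, Python scripts to look and compute and a tool call to move; the robot and the scene stay as the last step left them, time stands still between calls to the robot, and variables do not carry over. Pictures are saved under pics/ and viewed, at most 10 in all, crops included, and the job is handed in when it is done.

Besides the shell and the picture viewer there is one more tool, called after "Request:" by a JSON object that holds its "api" and its "payload". move_arm: Moves the arm, as the interface text tells. Its arguments: {"type":"object","properties":{"jaw":{"type":"array","items":{"type":"number"}},"linear":{"type":"array","items":{"type":"array","items":{"type":"number"}}},"yaw":{"type":"array","items":{"type":"number"}},"squeeze":{"type":"number"}},"required":["jaw","linear","yaw"]}

```bash
mkdir -p pics; ls; python3 - <<'E'
from cell import r
import cv2,numpy as np
for n in("top","side"):
    c=r.read_camera(n); cv2.imwrite(f"pics/{n}0.png",c["img"][:,:,::-1])
    R=cv2.Rodrigues(np.array(c["rvec"]))[0]; print(n,np.round(c["K"],1).tolist(),np.round(-R.T@np.array(c["tvec"]).ravel(),3),np.round(R,3).tolist())
s=r.get_state(); print(s); print(r.tips_ahead)
E
```

```text
pics
top [[454.4, 0.0, 328.0], [0.0, 454.4, 205.0], [0.0, 0.0, 1.0]] [0.234 0.038 1.33 ] [[0.009, -1.0, -0.004], [-0.981, -0.008, -0.193], [0.193, 0.005, -0.981]]
side [[395.4, 0.0, 320.5], [0.0, 395.4, 195.9], [0.0, 0.0, 1.0]] [-0.439  0.883  0.869] [[-0.671, -0.741, -0.007], [-0.393, 0.363, -0.845], [0.629, -0.565, -0.535]]
{'t': 0.1, 'qpos': array([ 1.30341105,  0.33281197, -0.06469289,  1.46088201,  0.0215915 ,
        1.34991112, -0.08848666]), 'joint_velocities': array([ 1.78758139e-03, -1.70130418e-03, -2.71528958e-04, -1.64965207e-03,
        3.41855476e-06,  8.78262821e-04,  5.24583297e-04]), 'joint_torque': array([ 2.81188797e-03, -6.26747990e+01,  5.04643342e-02, -3.92427993e+01,
        1.63919572e-02,  7.00527162e-03,  8.23943810e-05]), 'ee_pos': array([ 0.15138398, -0.60605268,  0.24958162]), 'orientation': array([ 9.92517657e-01,  1.22099416e-01, -1.07648425e-04, -6.49855875e-04]), 'ft_force': array([-0.72618079, -0.40695288, -1.73063889]), 'ft_torque': array([-0.01583249, -0.05865678, -0.05230207]), 'grip_force': 0.0, 'grip_width': 0.9973215657513225}
0.019
```

View pics/top0.png

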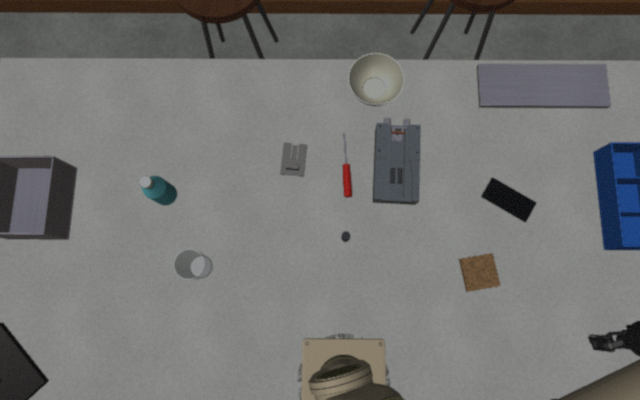

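View pics/side0.png

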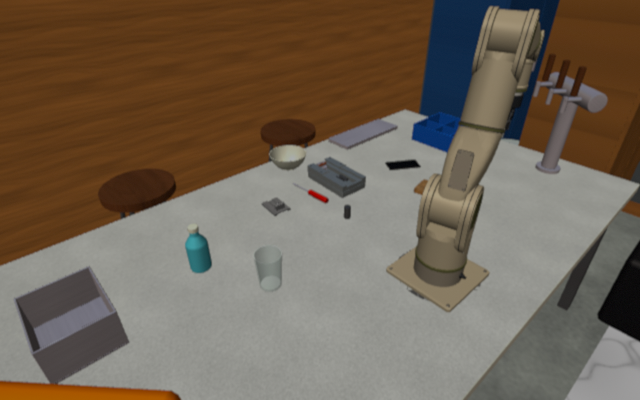

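The top view shows the cover at about (294,160), the driver at (347,170), and the meter at (397,163) with its pipe stubs pointing up (world +x). The side view shows the cover at (276,206) and the meter at (337,176). I'll enlarge both.

```bash
python3 - <<'E'
import cv2,numpy as np
t=cv2.imread("pics/top0.png");s=cv2.imread("pics/side0.png")
a=cv2.resize(t[110:215,270:430],(800,525),interpolation=cv2.INTER_CUBIC)
b=cv2.resize(s[150:225,255:375],(800,500),interpolation=cv2.INTER_CUBIC)
f=lambda im:cv2.convertScaleAbs(im,alpha=1.6)
cv2.imwrite("pics/tc.png",f(a));cv2.imwrite("pics/sc.png",f(b))
E
```

```text
(no output)
```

View pics/tc.png

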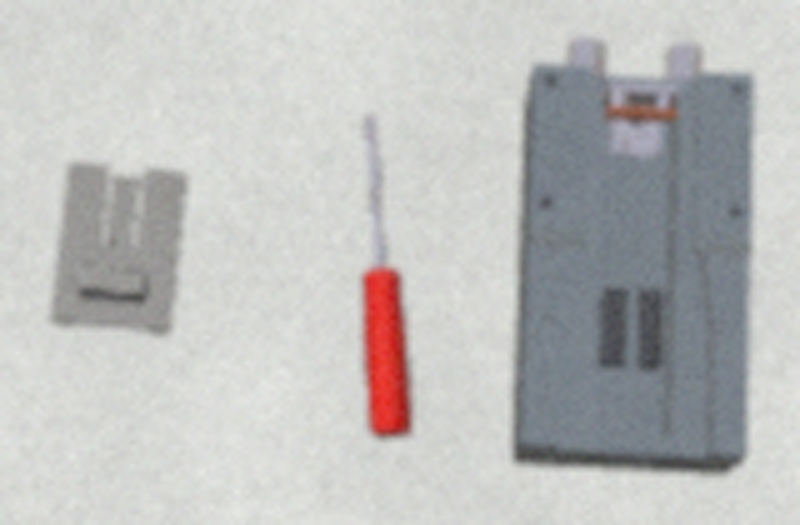

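View pics/sc.png

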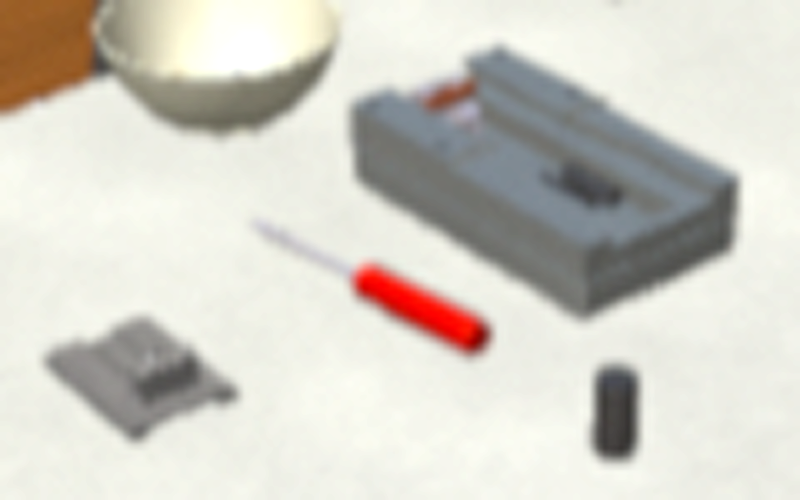

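The crops show the cover with its tongue slot pointing up (+x). The rib's dark rear face runs from (80,290) to (148,300) in the crop. The meter's rail channel runs vertically, with the catch and contact bar at the far end. Next I'll measure the outlines at subpixel level.

```bash
cat > h.py <<'E'
import cv2,numpy as np
def cam(c):
    R=cv2.Rodrigues(np.array(c["rvec"],float))[0];t=np.array(c["tvec"],float).ravel()
    return np.array(c["K"]),R,t
def ray(C,uv):
    K,R,t=C; d=R.T@np.linalg.inv(K)@np.array([uv[0],uv[1],1.]); return -R.T@t,d
def onz(C,uv,z):
    o,d=ray(C,uv); return o+d*(z-o[2])/d[2]
def tri(Ca,a,Cb,b):
    o,d=ray(Ca,a);p,e=ray(Cb,b)
    k=np.linalg.lstsq(np.c_[d,-e],p-o,rcond=None)[0]
    A=o+k[0]*d;B=p+k[1]*e; return (A+B)/2,np.linalg.norm(A-B)
def proj(C,P):
    K,R,t=C; q=K@(R@np.array(P)+t); return q[:2]/q[2]
def outline(img,box,S=8,thr=None):
    x0,y0,x1,y1=box; g=img[y0:y1,x0:x1].mean(2).astype(np.float32)
    g=cv2.GaussianBlur(g,(0,0),.6); G=cv2.resize(g,None,fx=S,fy=S,interpolation=cv2.INTER_CUBIC)
    bg=np.median(G[G>np.percentile(G,60)])if thr is None else 0
    thr=thr or bg*.82
    cs=cv2.findContours((G<thr).astype(np.uint8),cv2.RETR_EXTERNAL,cv2.CHAIN_APPROX_NONE)[0]
    c=max(cs,key=cv2.contourArea).reshape(-1,2)
    return (c+.5)/S-.5+[x0,y0],bg,thr
def sides(pts):
    "fit 4 lines: left,top,right,bottom; ends trimmed"
    q=cv2.boxPoints(cv2.minAreaRect(pts.astype(np.float32)))
    m=q.mean(0); L={}
    for i in range(4):
        a,b=q[i],q[(i+1)%4]; u=(b-a)/np.linalg.norm(b-a); n=np.array([-u[1],u[0]]); w=np.linalg.norm(b-a)
        d=(pts-a)@n; s=(pts-a)@u
        k=(abs(d)<2)&(s>.12*w)&(s<.88*w); f=cv2.fitLine(pts[k].astype(np.float32),cv2.DIST_HUBER,0,.01,.01).ravel()
        mid=(a+b)/2-m; nm=("left"if mid[0]<0 else"right")if abs(mid[0])>abs(mid[1]) else("top"if mid[1]<0 else"bottom")
        L[nm]=(f,k.sum(),[f[2:]+e*f[:2]*w*.35 for e in(-1,1)])
    return L
E
python3 - <<'E'
from cell import r
from h import *
c=r.read_camera("top");C=cam(c);img=np.mean([r.read_camera("top")["img"].astype(float) for _ in range(4)],0)
cs=r.read_camera("side");S=cam(cs);simg=np.mean([r.read_camera("side")["img"].astype(float) for _ in range(4)],0)
np.savez("f.npz",top=img,side=simg)
for n,box,zs in(("meter",(365,122,432,212),dict(left=0,right=.0595,top=.0595,bottom=0)),("cover",(272,132,316,186),dict(left=.008,right=0,top=.010,bottom=0))):
    p,bg,th=outline(img,box); L=sides(p); print(n,bg,th,len(p))
    for k in L:
        e=[onz(C,q,zs[k]) for q in L[k][2]]; d=e[1]-e[0]
        print(k,L[k][1],np.round(L[k][2],1).tolist(),[np.round(x[:2]*1e3,1).tolist() for x in e],"ang",np.round(np.degrees(np.arctan2(d[1],d[0])),2))
f=lambda im,x0,y0,x1,y1,s:cv2.resize(cv2.convertScaleAbs(im[y0:y1,x0:x1,::-1],alpha=1.7),None,fx=s,fy=s,interpolation=cv2.INTER_CUBIC)
a=f(img,275,138,315,182,12);b=f(simg,259,192,297,220,8)
o=np.zeros((528,800,3),np.uint8);o[:a.shape[0],:a.shape[1]]=a;o[:b.shape[0],490:490+b.shape[1]]=b
b=f(simg,305,155,368,200,4.9)[:,:310];o[240:240+b.shape[0],490:490+b.shape[1]]=b
cv2.imwrite("pics/z.png",o)
E
```

```text
meter 132.93361 109.00556 2011
left 505 [[371.79998779296875, 196.39999389648438], [373.8999938964844, 138.1999969482422]] [[523.3, -85.6], [706.0, -93.8]] ang -2.58
top 183 [[384.29998779296875, 121.5999984741211], [417.29998779296875, 121.5999984741211]] [[736.6, -119.1], [737.3, -216.6]] ang -89.57
right 505 [[418.70001220703125, 204.1999969482422], [419.8999938964844, 146.0]] [[488.6, -213.3], [662.0, -222.0]] ang -2.89
bottom 286 [[378.6000061035156, 202.89999389648438], [411.6000061035156, 204.60000610351562]] [[503.5, -105.6], [499.2, -203.9]] ang -92.51
cover 134.38243 110.193596 867
left 200 [[280.6000061035156, 167.3000030517578], [283.3999938964844, 144.39999389648438]] [[608.9, 189.2], [681.4, 182.9]] ang -5.03
top 103 [[286.8999938964844, 142.5], [303.70001220703125, 143.89999389648438]] [[686.9, 172.1], [682.6, 120.9]] ang -94.79
right 199 [[303.70001220703125, 174.3000030517578], [306.0, 151.3000030517578]] [[589.8, 119.6], [662.4, 113.9]] ang -4.51
bottom 145 [[282.0, 174.1999969482422], [298.70001220703125, 175.5]] [[589.6, 185.4], [586.1, 134.5]] ang -93.99
```

View pics/z.png

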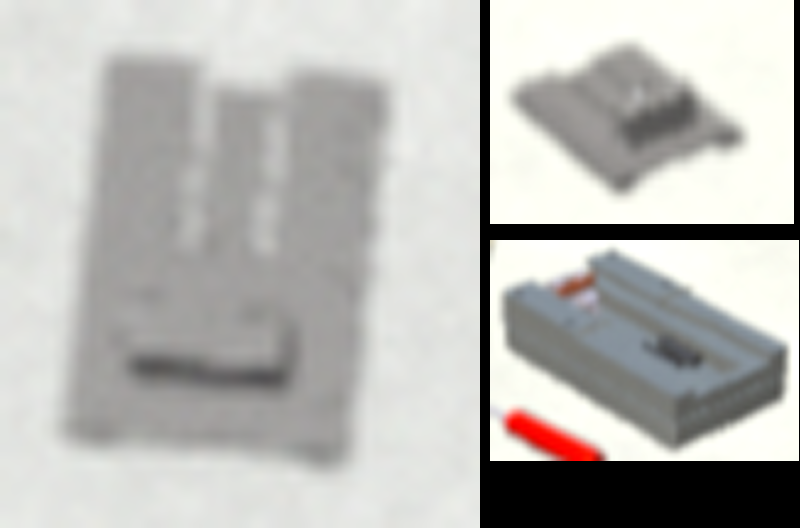

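The montage shows the rib's rear top edge at about px (292.5,168.2) in the top view and (280,205) in the side view. The meter's near top corners are at (373.4,199.4) and (418.6,201.6) in the top view, and at (342.8,187.7) and (365.2,177.4) in the side view. Now I'll triangulate those and compare them with the outline-derived poses.

```bash
python3 - <<'E'
from cell import r
from h import *
C=cam(r.read_camera("top"));S=cam(r.read_camera("side"));f=np.load("f.npz");img=f["top"]
for n,a,b in(("ribrear",(292.5,168.2),(280,205)),("mL",(373.4,199.4),(342.8,187.7)),("mR",(418.6,201.6),(365.2,177.4))):
    P,e=tri(C,a,S,b); print(n,np.round(P*1e3,1),"gap",round(e*1e3,1))
# meter far edge between the pipe stubs/outside: column-wise subpixel
g=cv2.GaussianBlur(img.mean(2),(0,0),.6)
for u in(379,380,381,412,414,416):
    col=g[112:135,u];k=np.argmax(col<109);v=112+k-1+(col[k-1]-109)/(col[k-1]-col[k]);print(u,round(v,2),np.round(onz(C,(u,v),.0595)[:2]*1e3,1))
# predicted points from poses
def T(x,y,a,p): c,s=np.cos(a),np.sin(a); return [x+c*p[0]-s*p[1],y+s*p[0]+c*p[1],p[2]]
for nm,p in(("ribrear",(-.035,0,.032)),):
    q=T(.636,.1514,np.radians(-4.75),p);print(nm,np.round(q,4),proj(C,q),proj(S,q))
for nm,p in(("mL",(-.135,.065,.0595)),("mR",(-.135,-.065,.0595))):
    q=T(.6364,-.1556,np.radians(-2.7),p);print(nm,np.round(q,4),proj(C,q),proj(S,q))
E
```

```text
ribrear [602.4 153.2  29.3] gap 4.9
mL [503.4 -84.5  53.6] gap 1.7
mR [ 499.2 -213.4   52.6] gap 4.1
379 122.33 [ 734.3 -103.5]
380 122.41 [ 734.1 -106.5]
381 122.42 [ 734.1 -109.4]
412 124.12 [ 729.5 -200.8]
414 124.19 [ 729.3 -206.7]
416 124.25 [ 729.1 -212.6]
ribrear [0.6011 0.1543 0.032 ] [291.46260187 167.75281366] [280.54827582 204.81129317]
mL [ 0.5046 -0.0843  0.0595] [373.31588606 198.34083226] [342.79886257 186.36492643]
mR [ 0.4985 -0.2142  0.0595] [418.86679809 200.79162504] [366.03113744 175.98793867]
```

The measurements agree to within about 2 mm:
- **Meter:** origin at about (636.5,-155.6), yaw -2.75°.
- **Cover:** origin at about (636,151.5), yaw -4.7°, rib centre at about (608,154).

I'll grip the rib across its 14 mm thickness, so the narrow fingers fit between the lips.

```bash
cat > g.py <<'E'
import sys,numpy as np
from scipy.spatial.transform import Rotation as Ro
from cell import r
s=r.get_state();R=Ro.from_quat(s["orientation"]).as_matrix();p=s["ee_pos"]
yaw=np.arctan2(R[1,0],R[0,0])
print("t",round(s["t"],2),"p",np.round(p*1e3,1),"yaw",round(yaw,4),"tilt",np.round(R[:,2],4),"F",np.round(s["ft_force"],1),"M",np.round(s["ft_torque"],2),"w",round(s["grip_width"]*85,1),"gf",round(float(s["grip_force"]),1))
for a in sys.argv[1:]:
    x,y,z,w=map(float,a.split(","))
    print(a,"->",np.round(R.T@(np.array([x,y,z])-p*1e3),1),"tyaw",round(-(w-yaw),3))
E
python3 g.py 400,-420,250,0.8 560,-150,250,1.3 607,153.8,160,1.489 608,153.8,110,1.489
```

```text
t 0.7 p [ 151.5 -606.4  250.4] yaw 0.2447 tilt [ 0.e+00 -1.e-04 -1.e+00] F [-1.2 -0.9 -1.1] M [-0.03  0.03  0.02] w 85.3 gf 0.0
400,-420,250,0.8 -> [ 286.3 -120.6    0.3] tyaw -0.555
560,-150,250,1.3 -> [ 5.069e+02 -3.438e+02  3.000e-01] tyaw -1.055
607,153.8,160,1.489 -> [ 626.2 -627.2   90.3] tyaw -1.244
608,153.8,110,1.489 -> [ 627.1 -626.9  140.3] tyaw -1.244
```

Careful with the scale: shifts go in shares of 800 mm and turns go in shares of 2 rad. That gives: -627 mm / 800 = -0.7838, 607 mm / 800 = 0.7588, -1.244 rad / 2 = -0.622.

Request:
{"api": "move_arm", "payload": {"jaw": [0.5,0.5,0.5,0.5,0.5,0.5,0.5,0.5,0.5,0.5,0.5,0.5,0.5,0.5,0.5,0.5,0.5,0.5,0.5,0.5], "linear": [[0.06,-0.025,0],[0.1188,-0.05,0],[0.1788,-0.075,0],[0.2388,-0.1,0],[0.2988,-0.125,0],[0.3575,-0.15,0],[0.4125,-0.2063,0],[0.4688,-0.2625,0],[0.525,-0.3188,0],[0.58,-0.375,0],[0.6338,-0.43,0],[0.6588,-0.4888,0],[0.6838,-0.5475,0],[0.7088,-0.6063,0],[0.7338,-0.665,0.025],[0.7588,-0.725,0.0625],[0.7838,-0.7838,0.1125],[0.7838,-0.7838,0.1375],[0.7838,-0.7838,0.15],[0.7838,-0.7838,0.15]], "yaw": [-0.045,-0.09,-0.135,-0.185,-0.23,-0.275,-0.325,-0.375,-0.425,-0.475,-0.525,-0.55,-0.57,-0.59,-0.61,-0.622,-0.622,-0.622,-0.622,-0.622], "squeeze": 30}}

```text
t: 3.2
ee_pos: [0.6082, 0.152, 0.1303]
orientation: [0.736, 0.677, -0.0, 0.0]
ft_force: [0.6, -0.3, 0.4]
grip_width: 0.504
grip_force: 0.0
```

```bash
python3 g.py 608,153.8,34,1.489; python3 - <<'E'
from cell import r
from h import *
t=r.read_camera("top")["img"];s=r.read_camera("side")["img"]
f=lambda im,x0,y0,x1,y1,k:cv2.resize(cv2.convertScaleAbs(im[y0:y1,x0:x1,::-1],alpha=1.6),None,fx=k,fy=k,interpolation=cv2.INTER_CUBIC)
cv2.imwrite("pics/a.png",np.hstack([f(t,255,115,335,215,5),f(s,240,150,320,250,5)]))
E
```

```text
t 3.2 p [608.2 152.  130.3] yaw 1.4865 tilt [-2.e-04 -1.e-03 -1.e+00] F [ 0.6 -0.3  0.4] M [-0.01 -0.02  0.02] w 42.8 gf 0.0
608,153.8,34,1.489 -> [ 1.9 -0.3 96.3] tyaw -0.003
```

View pics/a.png

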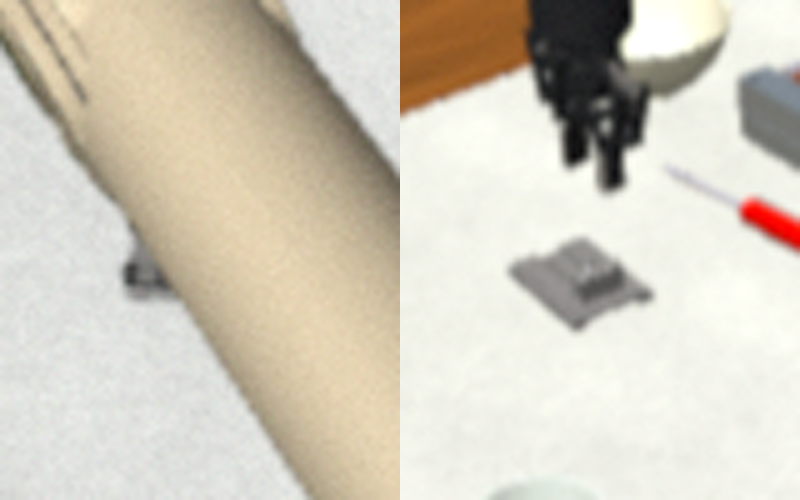

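The arm blocks the top view. In the side view the open fingers sit above the rib (rib at crop (598,268), tips at (575,160) and (610,185)), one ahead of it and one behind. I'll descend and close.

Scaled: 95 mm / 800 = 0.1188, 75 mm / 800 = 0.0938.

Request:
{"api": "move_arm", "payload": {"jaw": [0.5,0.5,0.5,0.5,0.5,0.4,0.3,0.2,0.1,0.1,0.05,0.05,0.05,0.05], "linear": [[0.0025,0,0.0313],[0.0025,0,0.0625],[0.0025,0,0.0938],[0.0025,0,0.1188],[0.0025,0,0.1188],[0.0025,0,0.1188],[0.0025,0,0.1188],[0.0025,0,0.1188],[0.0025,0,0.1188],[0.0025,0,0.1188],[0.0025,0,0.1188],[0.0025,0,0.1188],[0.0025,0,0.1188],[0.0025,0,0.1188]], "yaw": [0,0,0,0,0,0,0,0,0,0,0,0,0,0], "squeeze": 30}}

```text
t: 5.05
ee_pos: [0.6088, 0.156, 0.0362]
orientation: [0.736, 0.677, 0.001, 0.001]
ft_force: [0.3, -1.0, 6.6]
grip_width: 0.157
grip_force: 31.4
```

```bash
python3 g.py
```

```text
t 5.05 p [608.8 156.   36.2] yaw 1.4886 tilt [ 1.7e-03  2.0e-04 -1.0e+00] F [ 0.3 -1.   6.6] M [-0.07 -0.04 -0.05] w 13.3 gf 31.4
```

Gripped: the width is 13.3 mm, against 14 mm for the rib. Next I'll lift and carry it over the entry.

```bash
python3 g.py 608.8,156,150,1.489 528.7,-148.4,150,1.523 528.7,-148.4,105,1.523
```

```text
t 5.05 p [608.8 156.   36.2] yaw 1.4886 tilt [ 1.7e-03  2.0e-04 -1.0e+00] F [ 0.3 -1.   6.6] M [-0.07 -0.04 -0.05] w 13.3 gf 31.4
608.8,156,150,1.489 -> [   0.     0.2 -113.8] tyaw -0.0
528.7,-148.4,150,1.523 -> [-309.9  -54.6 -114. ] tyaw -0.034
528.7,-148.4,105,1.523 -> [-309.9  -54.7  -69. ] tyaw -0.034
```

Scaled: -310 mm / 800 = -0.3875, -114 mm / 800 = -0.1425, -0.034 rad / 2 = -0.017.

Request:
{"api": "move_arm", "payload": {"jaw": [0.05,0.05,0.05,0.05,0.05,0.05,0.05,0.05,0.05,0.05,0.05,0.05,0.05,0.05,0.05,0.05,0.05,0.05,0.05,0.05], "linear": [[0,0,-0.0125],[0,0,-0.0375],[0,0,-0.075],[0,0,-0.1125],[0,0,-0.1425],[-0.0313,-0.0063,-0.1425],[-0.075,-0.0138,-0.1425],[-0.1188,-0.0213,-0.1425],[-0.1625,-0.0288,-0.1425],[-0.2063,-0.0363,-0.1425],[-0.25,-0.0438,-0.1425],[-0.2938,-0.0513,-0.1425],[-0.3375,-0.0588,-0.1425],[-0.3688,-0.065,-0.1425],[-0.3875,-0.0688,-0.1425],[-0.3875,-0.0688,-0.1425],[-0.3875,-0.0688,-0.1188],[-0.3875,-0.0688,-0.0938],[-0.3875,-0.0688,-0.0863],[-0.3875,-0.0688,-0.0863]], "yaw": [0,0,0,0,0,-0.005,-0.005,-0.01,-0.01,-0.015,-0.017,-0.017,-0.017,-0.017,-0.017,-0.017,-0.017,-0.017,-0.017,-0.017], "squeeze": 45}}

```text
t: 7.55
ee_pos: [0.5275, -0.148, 0.1035]
orientation: [0.724, 0.69, -0.0, -0.001]
ft_force: [0.3, 0.7, -0.1]
grip_width: 0.152
grip_force: 45.8
```

```bash
python3 g.py 528.7,-148.4,84,1.523; python3 - <<'E'
from cell import r
from h import *
t=r.read_camera("top");s=r.read_camera("side");C,S=cam(t),cam(s)
def M(p,o=(.6365,-.1556),a=-.048): c,q=np.cos(a),np.sin(a); return [o[0]+c*p[0]-q*p[1],o[1]+q*p[0]+c*p[1],p[2]]
f=lambda im,x0,y0,x1,y1,k:cv2.resize(cv2.convertScaleAbs(im[y0:y1,x0:x1,::-1],alpha=1.6),None,fx=k,fy=k,interpolation=cv2.INTER_CUBIC)
cv2.imwrite("pics/b.png",np.hstack([f(t["img"],350,115,430,215,5),f(s["img"],300,130,380,230,5)]))
E
```

```text
t 7.55 p [ 527.5 -148.   103.5] yaw 1.5235 tilt [-1.3e-03  7.0e-04 -1.0e+00] F [ 0.3  0.7 -0.1] M [ 0.02 -0.05 -0.03] w 12.9 gf 45.8
528.7,-148.4,84,1.523 -> [-0.3  1.2 19.5] tyaw 0.0
```

View pics/b.png

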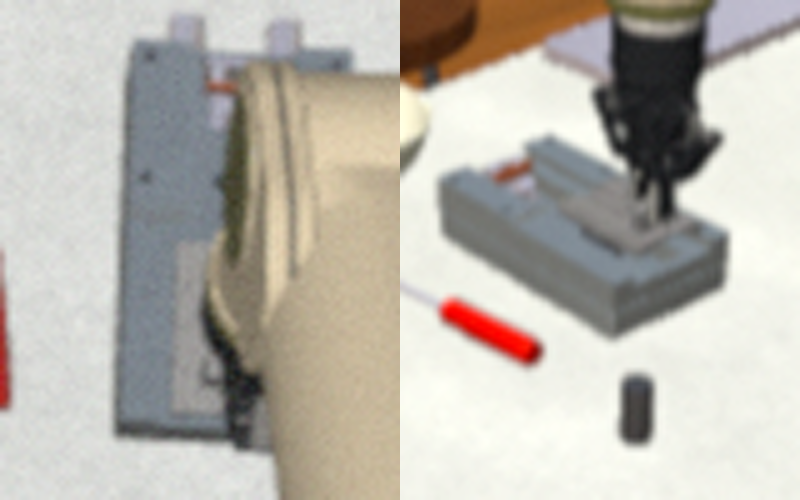

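The side view shows the cover hanging level above the entry. In the top view its left edge runs from about px (384,197) to (385.6,164). I'll measure that edge by colour (neutral cover against bluish meter) to check the lateral offset.

```bash
python3 - <<'E'
from cell import r
from h import *
C=cam(r.read_camera("top"));img=np.mean([r.read_camera("top")["img"].astype(float) for _ in range(5)],0)
np.save("hang.npy",img)
g=cv2.GaussianBlur(img[:,:,2]-img[:,:,0],(0,0),.7)
pts=[]
for v in range(168,194):
    row=g[v,376:391]; hi=np.median(row[:5]);lo=np.median(row[11:]);th=(hi+lo)/2
    k=np.argmax(row<th); u=376+k-1+(row[k-1]-th)/(row[k-1]-row[k]); pts.append((u,v))
pts=np.array(pts);print(hi,lo,np.round(pts[::6],1).tolist())
f=cv2.fitLine(pts.astype(np.float32),cv2.DIST_HUBER,0,.01,.01).ravel()
zb=.1035-.036
for z in(zb+.008,):
  e=[onz(C,np.array(f[2:])+f[:2]*s,z)*1e3 for s in(-10,10)]
  m=(e[0]+e[1])/2; a=np.arctan2(*(e[0]-e[1])[[1,0]]) if e[0][0]>e[1][0] else np.arctan2(*(e[1]-e[0])[[1,0]])
  d=m[:2]-[636.5,-155.6]; o=.048
  print("mid",m,"yaw",a,"edge lateral in meter:",np.sin(o)*d[0]+np.cos(o)*d[1],"along",np.cos(o)*d[0]-np.sin(o)*d[1])
E
```

```text
10.502307159697468 -2.051798004483352 [[384.7, 168.0], [384.5, 174.0], [384.3, 180.0], [384.2, 186.0], [384.1, 192.0]]
mid [ 553.7328548  -114.73686826   75.5       ] yaw -0.04369313251103847 edge lateral in meter: 36.84476886679437 along -84.63249297820091
```

The cover sits about 0.8 mm to +y and its yaw matches within 0.004 rad. I'll correct the offset and lower onto the rail floors.

Scaled: 21 mm / 800 = 0.0263, 20 mm / 800 = 0.025.

Request:
{"api": "move_arm", "payload": {"jaw": [0.05,0.05,0.05,0.05,0.05,0.05,0.05], "linear": [[-0.0013,0.0013,0.0063],[-0.0013,0.0013,0.0125],[-0.0013,0.0013,0.0188],[-0.0013,0.0013,0.0225],[-0.0013,0.0013,0.025],[-0.0013,0.0013,0.0263],[-0.0013,0.0013,0.0263]], "yaw": [0,0,0,0,0,0,0]}}

```text
t: 8.82
ee_pos: [0.5288, -0.1496, 0.0833]
orientation: [0.724, 0.69, 0.0, 0.0]
ft_force: [0.0, 0.3, -0.9]
grip_width: 0.15
grip_force: 45.8
```

```bash
python3 g.py
```

```text
t 8.82 p [ 528.8 -149.6   83.3] yaw 1.5228 tilt [ 1.e-04 -1.e-04 -1.e+00] F [ 0.   0.3 -0.9] M [ 0.02  0.06 -0.05] w 12.8 gf 45.8
```

Scaled: 1.5 mm / 800 = 0.0019, 1 mm / 800 = 0.0013.

Request:
{"api": "move_arm", "payload": {"jaw": [0.05,0.05,0.05,0.05], "linear": [[0,0,0.0006],[0,0,0.0013],[0,0,0.0019],[0,0,0.0019]], "yaw": [0,0,0,0]}}

```text
t: 9.32
ee_pos: [0.5288, -0.1496, 0.0822]
orientation: [0.724, 0.69, -0.0, 0.0]
ft_force: [-2.7, 0.7, 5.0]
grip_width: 0.148
grip_force: 46.6
```

```bash
python3 g.py
```

```text
t 9.32 p [ 528.8 -149.6   82.2] yaw 1.5227 tilt [ 0.e+00 -3.e-04 -1.e+00] F [-2.7  0.7  5. ] M [ 0.1   0.6  -0.08] w 12.6 gf 46.6
```

Contact at 82.2 mm with about 5 N, so the cover is on the rail floors. I'll ease the downforce and slide forward in small steps, watching the forces.

Scaled: 15 mm / 800 = 0.0188, 14 mm / 800 = 0.0175.

Request:
{"api": "move_arm", "payload": {"jaw": [0.05,0.05,0.05,0.05,0.05,0.05,0.05,0.05,0.05,0.05], "linear": [[0,0,-0.0004],[0,0.0025,-0.0004],[0,0.005,-0.0004],[0,0.0075,-0.0004],[0,0.01,-0.0004],[0,0.0125,-0.0004],[0,0.015,-0.0004],[0,0.0175,-0.0004],[0,0.0188,-0.0004],[0,0.0188,-0.0004]], "yaw": [0,0,0,0,0,0,0,0,0,0]}}

```text
t: 10.58
ee_pos: [0.5435, -0.1505, 0.0822]
orientation: [0.724, 0.69, -0.0, -0.0]
ft_force: [-4.8, -0.7, 5.2]
grip_width: 0.148
grip_force: 46.7
```

```bash
python3 g.py
```

```text
t 10.57 p [ 543.5 -150.5   82.2] yaw 1.5226 tilt [-8.e-04 -3.e-04 -1.e+00] F [-4.8 -0.7  5.2] M [ 0.01  0.96 -0.01] w 12.6 gf 46.7
```

Scaled: 10 mm / 800 = 0.0125, 8 mm / 800 = 0.01.

Request:
{"api": "move_arm", "payload": {"jaw": [0.05,0.05,0.05,0.05,0.05,0.05,0.05,0.05], "linear": [[0,0,-0.0004],[0,0,-0.0008],[0,0.0025,-0.0008],[0,0.005,-0.0008],[0,0.0075,-0.0008],[0,0.01,-0.0008],[0,0.0125,-0.0008],[0,0.0125,-0.0008]], "yaw": [0,0,0,0,0,0,0,0]}}

```text
t: 11.58
ee_pos: [0.5539, -0.1508, 0.0827]
orientation: [0.724, 0.69, 0.0, 0.0]
ft_force: [-0.3, -0.0, -0.4]
grip_width: 0.149
grip_force: 45.9
```

```bash
python3 g.py
```

```text
t 11.57 p [ 553.9 -150.8   82.7] yaw 1.5229 tilt [ 1.e-04 -0.e+00 -1.e+00] F [-0.3 -0.  -0.4] M [ 0.06  0.07 -0.04] w 12.7 gf 45.9
```

Scaled: 15 mm / 800 = 0.0188, 14 mm / 800 = 0.0175.

Request:
{"api": "move_arm", "payload": {"jaw": [0.05,0.05,0.05,0.05,0.05,0.05,0.05,0.05,0.05], "linear": [[0,0.0025,0.0001],[0,0.005,0.0001],[0,0.0075,0.0001],[0,0.01,0.0001],[0,0.0125,0.0001],[0,0.015,0.0001],[0,0.0175,0.0001],[0,0.0188,0.0001],[0,0.0188,0.0001]], "yaw": [0,0,0,0,0,0,0,0,0]}}

```text
t: 12.7
ee_pos: [0.5688, -0.1515, 0.0826]
orientation: [0.724, 0.69, -0.0, 0.0]
ft_force: [0.1, 0.1, -0.9]
grip_width: 0.148
grip_force: 45.9
```

```bash
python3 g.py
```

```text
t 12.7 p [ 568.8 -151.5   82.6] yaw 1.5229 tilt [ 0.e+00 -1.e-04 -1.e+00] F [ 0.1  0.1 -0.9] M [ 0.03 -0.01 -0.02] w 12.5 gf 45.9
```

Request:
{"api": "move_arm", "payload": {"jaw": [0.05,0.05,0.05,0.05,0.05,0.05,0.05], "linear": [[0,0.0019,0],[0,0.0038,0],[0,0.0056,0],[0,0.0075,0],[0,0.0088,0],[0,0.01,0],[0,0.01,0]], "yaw": [0,0,0,0,0,0,0]}}

```text
t: 13.58
ee_pos: [0.5767, -0.1519, 0.0826]
orientation: [0.724, 0.69, 0.0, 0.0]
ft_force: [0.2, 0.6, -0.9]
grip_width: 0.147
grip_force: 45.9
```

```bash
python3 g.py
```

```text
t 13.57 p [ 576.7 -151.9   82.6] yaw 1.5228 tilt [ 0. -0. -1.] F [ 0.2  0.6 -0.9] M [-0.03  0.02 -0.01] w 12.5 gf 45.9
```

Scaled: 5 mm / 800 = 0.0063, 4 mm / 800 = 0.005.

Request:
{"api": "move_arm", "payload": {"jaw": [0.05,0.05,0.05,0.05,0.05,0.05], "linear": [[0,0.0013,0],[0,0.0025,0],[0,0.0038,0],[0,0.005,0],[0,0.0063,0],[0,0.0063,0]], "yaw": [0,0,0,0,0,0]}}

```text
t: 14.32
ee_pos: [0.5818, -0.1522, 0.0826]
orientation: [0.724, 0.69, 0.0, 0.0]
ft_force: [-0.1, -0.9, -1.3]
grip_width: 0.149
grip_force: 45.9
```

Scaled: 5 mm / 800 = 0.0063, 4 mm / 800 = 0.005.

Request:
{"api": "move_arm", "payload": {"jaw": [0.05,0.05,0.05,0.05,0.05,0.05], "linear": [[0,0.0013,0],[0,0.0025,0],[0,0.0038,0],[0,0.005,0],[0,0.0063,0],[0,0.0063,0]], "yaw": [0,0,0,0,0,0]}}

```text
t: 15.08
ee_pos: [0.5868, -0.1524, 0.0826]
orientation: [0.724, 0.69, -0.0, 0.0]
ft_force: [0.5, -0.6, -1.1]
grip_width: 0.152
grip_force: 45.9
```

Scaled: 4 mm / 800 = 0.005, 3 mm / 800 = 0.0038.

Request:
{"api": "move_arm", "payload": {"jaw": [0.05,0.05,0.05,0.05,0.05,0.05], "linear": [[0,0.0013,0],[0,0.0025,0],[0,0.0038,0],[0,0.005,0],[0,0.005,0],[0,0.005,0]], "yaw": [0,0,0,0,0,0]}}

```text
t: 15.82
ee_pos: [0.5907, -0.1526, 0.0826]
orientation: [0.724, 0.69, -0.0, 0.0]
ft_force: [-0.4, -0.0, -1.3]
grip_width: 0.151
grip_force: 45.9
```

Scaled: 4 mm / 800 = 0.005, 3 mm / 800 = 0.0038.

Request:
{"api": "move_arm", "payload": {"jaw": [0.05,0.05,0.05,0.05,0.05], "linear": [[0,0.0013,0],[0,0.0025,0],[0,0.0038,0],[0,0.005,0],[0,0.005,0]], "yaw": [0,0,0,0,0]}}

```text
t: 16.45
ee_pos: [0.5948, -0.1528, 0.0826]
orientation: [0.724, 0.69, 0.0, 0.0]
ft_force: [0.3, 0.1, -0.5]
grip_width: 0.148
grip_force: 45.9
```

Origin is at about -14, still free.

Scaled: 4 mm / 800 = 0.005, 3 mm / 800 = 0.0038.

Request:
{"api": "move_arm", "payload": {"jaw": [0.05,0.05,0.05,0.05,0.05], "linear": [[0,0.0013,0],[0,0.0025,0],[0,0.0038,0],[0,0.005,0],[0,0.005,0]], "yaw": [0,0,0,0,0]}}

```text
t: 17.08
ee_pos: [0.5987, -0.1529, 0.0826]
orientation: [0.724, 0.69, 0.0, 0.0]
ft_force: [0.1, 0.3, -0.8]
grip_width: 0.148
grip_force: 45.9
```

Scaled: 4 mm / 800 = 0.005, 3 mm / 800 = 0.0038.

Request:
{"api": "move_arm", "payload": {"jaw": [0.05,0.05,0.05,0.05,0.05], "linear": [[0,0.0013,0],[0,0.0025,0],[0,0.0038,0],[0,0.005,0],[0,0.005,0]], "yaw": [0,0,0,0,0]}}

```text
t: 17.7
ee_pos: [0.6028, -0.1532, 0.0826]
orientation: [0.724, 0.69, 0.0, 0.0]
ft_force: [0.4, 0.3, -1.2]
grip_width: 0.152
grip_force: 45.9
```

Scaled: 3 mm / 800 = 0.0038, 2 mm / 800 = 0.0025.

Request:
{"api": "move_arm", "payload": {"jaw": [0.05,0.05,0.05,0.05,0.05], "linear": [[0,0.0013,0],[0,0.0025,0],[0,0.0038,0],[0,0.0038,0],[0,0.0038,0]], "yaw": [0,0,0,0,0]}}

```text
t: 18.32
ee_pos: [0.6056, -0.1533, 0.0826]
orientation: [0.724, 0.69, -0.0, 0.0]
ft_force: [-0.8, 0.2, -1.3]
grip_width: 0.149
grip_force: 45.9
```

Scaled: 3 mm / 800 = 0.0038, 2 mm / 800 = 0.0025.

Request:
{"api": "move_arm", "payload": {"jaw": [0.05,0.05,0.05,0.05,0.05], "linear": [[0,0.0013,0],[0,0.0025,0],[0,0.0038,0],[0,0.0038,0],[0,0.0038,0]], "yaw": [0,0,0,0,0]}}

```text
t: 18.95
ee_pos: [0.6087, -0.1535, 0.0826]
orientation: [0.724, 0.69, -0.0, 0.0]
ft_force: [-0.9, -0.2, -0.7]
grip_width: 0.15
grip_force: 45.9
```

Scaled: 2 mm / 800 = 0.0025, 1 mm / 800 = 0.0013.

Request:
{"api": "move_arm", "payload": {"jaw": [0.05,0.05,0.05,0.05], "linear": [[0,0.0013,0],[0,0.0025,0],[0,0.0025,0],[0,0.0025,0]], "yaw": [0,0,0,0]}}

```text
t: 19.45
ee_pos: [0.6107, -0.1536, 0.0826]
orientation: [0.724, 0.69, -0.0, 0.0]
ft_force: [-0.7, -0.2, -1.3]
grip_width: 0.151
grip_force: 45.9
```

Scaled: 2 mm / 800 = 0.0025, 1 mm / 800 = 0.0013.

Request:
{"api": "move_arm", "payload": {"jaw": [0.05,0.05,0.05,0.05], "linear": [[0,0.0013,0],[0,0.0025,0],[0,0.0025,0],[0,0.0025,0]], "yaw": [0,0,0,0]}}

```text
t: 19.95
ee_pos: [0.6127, -0.1536, 0.0826]
orientation: [0.724, 0.69, -0.0, 0.0]
ft_force: [0.2, -0.4, -0.9]
grip_width: 0.149
grip_force: 45.9
```

Scaled: 2 mm / 800 = 0.0025, 1 mm / 800 = 0.0013.

Request:
{"api": "move_arm", "payload": {"jaw": [0.05,0.05,0.05,0.05], "linear": [[0,0.0013,0],[0,0.0025,0],[0,0.0025,0],[0,0.0025,0]], "yaw": [0,0,0,0]}}

```text
t: 20.45
ee_pos: [0.6147, -0.1537, 0.0826]
orientation: [0.724, 0.69, -0.0, 0.0]
ft_force: [-0.9, 0.3, -0.5]
grip_width: 0.15
grip_force: 45.9
```

Scaled: 2 mm / 800 = 0.0025, 1 mm / 800 = 0.0013.

Request:
{"api": "move_arm", "payload": {"jaw": [0.05,0.05,0.05,0.05], "linear": [[0,0.0013,0],[0,0.0025,0],[0,0.0025,0],[0,0.0025,0]], "yaw": [0,0,0,0]}}

```text
t: 20.95
ee_pos: [0.6166, -0.1538, 0.0826]
orientation: [0.724, 0.69, -0.0, 0.0]
ft_force: [0.6, 0.5, -1.1]
grip_width: 0.151
grip_force: 45.9
```

Still no resistance at origin about +8, so I'll look before going on.

```bash
python3 - <<'E'
from cell import r
from h import *
t=r.read_camera("top");s=r.read_camera("side")
f=lambda im,x0,y0,x1,y1,k:cv2.resize(cv2.convertScaleAbs(im[y0:y1,x0:x1,::-1],alpha=1.6),None,fx=k,fy=k,interpolation=cv2.INTER_CUBIC)
cv2.imwrite("pics/c.png",np.hstack([f(t["img"],365,115,425,215,6)[:,:],f(s["img"],303,145,372,205,6)[:600].repeat(1,0)if 0 else cv2.copyMakeBorder(f(s["img"],303,140,372,210,6),0,180,0,0,cv2.BORDER_CONSTANT)]))
E
python3 g.py
```

```text
t 21.05 p [ 616.6 -153.9   82.6] yaw 1.5228 tilt [ 0.e+00 -1.e-04 -1.e+00] F [ 0.3  0.5 -0.8] M [ 0.1   0.04 -0.04] w 12.6 gf 45.9
```

View pics/c.png

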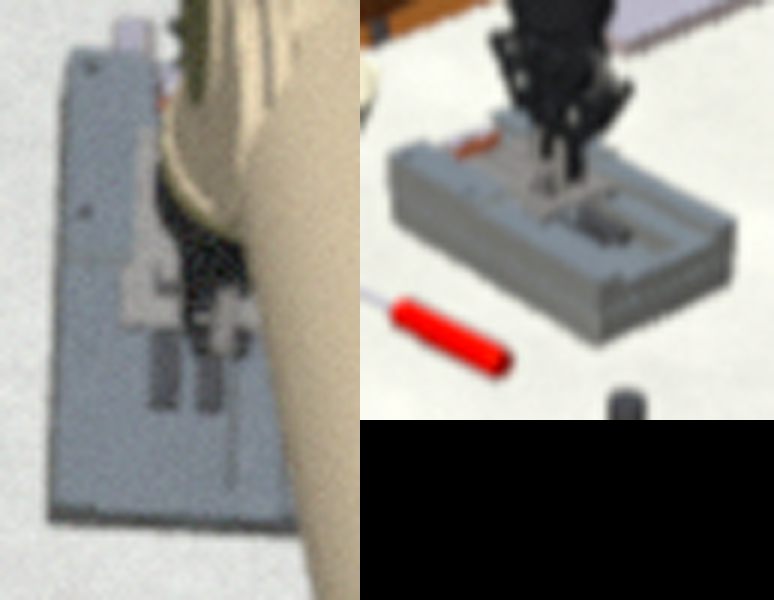

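The cover is under the lips: in the top crop its runner is hidden forward of the mouth at row 262, and its leading edge at about row 130 is just short of the orange contact bar at row 105. I'll continue in small steps.

Scaled: 2 mm / 800 = 0.0025, 1.4 mm / 800 = 0.0018.

Request:
{"api": "move_arm", "payload": {"jaw": [0.05,0.05,0.05,0.05], "linear": [[0,0.0009,0.0001],[0,0.0018,0.0001],[0,0.0025,0.0001],[0,0.0025,0.0001]], "yaw": [0,0,0,0]}}

```text
t: 21.55
ee_pos: [0.6187, -0.1539, 0.0825]
orientation: [0.724, 0.69, 0.0, 0.0]
ft_force: [0.7, -0.3, -2.3]
grip_width: 0.146
grip_force: 45.9
```

Request:
{"api": "move_arm", "payload": {"jaw": [0.05,0.05,0.05,0.05], "linear": [[0,0.0009,0.0001],[0,0.0018,0.0001],[0,0.0025,0.0001],[0,0.0025,0.0001]], "yaw": [0,0,0,0]}}

```text
t: 22.05
ee_pos: [0.6201, -0.154, 0.0823]
orientation: [0.724, 0.69, -0.0, -0.0]
ft_force: [-6.0, 0.7, 3.4]
grip_width: 0.152
grip_force: 46.3
```

The ledge has been felt (Fx -6). From here I'll use fine steps.

Scaled: 1 mm / 800 = 0.0013, 0.5 mm / 800 = 0.0006.

Request:
{"api": "move_arm", "payload": {"jaw": [0.05,0.05,0.05], "linear": [[0,0.0006,0],[0,0.0013,0],[0,0.0013,0]], "yaw": [0,0,0]}}

```text
t: 22.42
ee_pos: [0.6208, -0.1541, 0.0823]
orientation: [0.724, 0.69, -0.001, -0.001]
ft_force: [-7.4, 0.9, 2.5]
grip_width: 0.153
grip_force: 46.4
```

Scaled: 1 mm / 800 = 0.0013, 0.5 mm / 800 = 0.0006.

Request:
{"api": "move_arm", "payload": {"jaw": [0.05,0.05,0.05], "linear": [[0,0.0006,0],[0,0.0013,0],[0,0.0013,0]], "yaw": [0,0,0]}}

```text
t: 22.8
ee_pos: [0.6216, -0.1542, 0.0823]
orientation: [0.724, 0.69, -0.001, -0.001]
ft_force: [-8.5, 0.7, 4.0]
grip_width: 0.148
grip_force: 46.6
```

Scaled: 1.2 mm / 800 = 0.0015, 0.6 mm / 800 = 0.0008.

Request:
{"api": "move_arm", "payload": {"jaw": [0.05,0.05,0.05], "linear": [[0,0.0008,0],[0,0.0015,0],[0,0.0015,0]], "yaw": [0,0,0]}}

```text
t: 23.18
ee_pos: [0.6227, -0.1543, 0.0823]
orientation: [0.724, 0.69, -0.001, -0.001]
ft_force: [-9.0, 0.5, 5.1]
grip_width: 0.151
grip_force: 46.7
```

Scaled: 1.2 mm / 800 = 0.0015, 0.6 mm / 800 = 0.0008.

Request:
{"api": "move_arm", "payload": {"jaw": [0.05,0.05,0.05], "linear": [[0,0.0008,0],[0,0.0015,0],[0,0.0015,0]], "yaw": [0,0,0]}}

```text
t: 23.55
ee_pos: [0.6233, -0.1544, 0.0823]
orientation: [0.724, 0.69, -0.002, -0.001]
ft_force: [-13.4, 0.6, 7.9]
grip_width: 0.148
grip_force: 47.0
```

Scaled: 1.2 mm / 800 = 0.0015, 0.6 mm / 800 = 0.0008.

Request:
{"api": "move_arm", "payload": {"jaw": [0.05,0.05,0.05], "linear": [[0,0.0008,0],[0,0.0015,0],[0,0.0015,0]], "yaw": [0,0,0]}}

```text
t: 23.92
ee_pos: [0.6252, -0.1545, 0.0824]
orientation: [0.724, 0.69, -0.001, -0.001]
ft_force: [-7.8, 0.3, 4.4]
grip_width: 0.147
grip_force: 46.6
```

Scaled: 0.8 mm / 800 = 0.001, 0.4 mm / 800 = 0.0005.

Request:
{"api": "move_arm", "payload": {"jaw": [0.05,0.05,0.05], "linear": [[0,0.0005,0],[0,0.001,0],[0,0.001,0]], "yaw": [0,0,0]}}

```text
t: 24.3
ee_pos: [0.6254, -0.1545, 0.0823]
orientation: [0.724, 0.69, -0.001, -0.001]
ft_force: [-10.2, -0.1, 5.9]
grip_width: 0.149
grip_force: 46.9
```

Scaled: 0.8 mm / 800 = 0.001, 0.4 mm / 800 = 0.0005.

Request:
{"api": "move_arm", "payload": {"jaw": [0.05,0.05,0.05], "linear": [[0,0.0005,0],[0,0.001,0],[0,0.001,0]], "yaw": [0,0,0]}}

```text
t: 24.68
ee_pos: [0.6262, -0.1545, 0.0823]
orientation: [0.724, 0.69, -0.002, -0.001]
ft_force: [-12.3, 0.8, 7.8]
grip_width: 0.149
grip_force: 46.9
```

Scaled: 0.6 mm / 800 = 0.0008, 0.3 mm / 800 = 0.0004.

Request:
{"api": "move_arm", "payload": {"jaw": [0.05,0.05,0.05], "linear": [[0,0.0004,0],[0,0.0008,0],[0,0.0008,0]], "yaw": [0,0,0]}}

```text
t: 25.05
ee_pos: [0.6289, -0.1546, 0.0828]
orientation: [0.724, 0.69, 0.0, 0.001]
ft_force: [-1.7, -0.6, 2.7]
grip_width: 0.151
grip_force: 46.3
```

Scaled: 0.6 mm / 800 = 0.0008, 0.3 mm / 800 = 0.0004.

Request:
{"api": "move_arm", "payload": {"jaw": [0.05,0.05,0.05], "linear": [[0,0.0004,0],[0,0.0008,0],[0,0.0008,0]], "yaw": [0,0,0]}}

```text
t: 25.42
ee_pos: [0.6292, -0.1545, 0.0826]
orientation: [0.724, 0.69, 0.0, 0.0]
ft_force: [-1.1, -0.3, 3.4]
grip_width: 0.15
grip_force: 46.5
```

The force dropped to about 1.5 N, so the nose is tipping over. I'll press gently on towards 9 N.

Scaled: 1 mm / 800 = 0.0013, 0.5 mm / 800 = 0.0006.

Request:
{"api": "move_arm", "payload": {"jaw": [0.05,0.05,0.05], "linear": [[0,0.0006,0],[0,0.0013,0],[0,0.0013,0]], "yaw": [0,0,0]}}

```text
t: 25.8
ee_pos: [0.6299, -0.1546, 0.0825]
orientation: [0.724, 0.69, -0.0, -0.0]
ft_force: [-3.2, -0.9, 5.1]
grip_width: 0.148
grip_force: 46.7
```

Scaled: 0.8 mm / 800 = 0.001, 0.4 mm / 800 = 0.0005.

Request:
{"api": "move_arm", "payload": {"jaw": [0.05,0.05,0.05], "linear": [[0,0.0005,0],[0,0.001,0],[0,0.001,0]], "yaw": [0,0,0]}}

```text
t: 26.18
ee_pos: [0.6304, -0.1546, 0.0824]
orientation: [0.724, 0.69, -0.0, -0.0]
ft_force: [-6.0, -0.5, 6.7]
grip_width: 0.152
grip_force: 46.8
```

Scaled: 0.6 mm / 800 = 0.0008, 0.3 mm / 800 = 0.0004.

Request:
{"api": "move_arm", "payload": {"jaw": [0.05,0.05,0.05], "linear": [[0,0.0004,-0.0001],[0,0.0008,-0.0001],[0,0.0008,-0.0001]], "yaw": [0,0,0]}}

```text
t: 26.55
ee_pos: [0.6306, -0.1546, 0.0824]
orientation: [0.724, 0.69, -0.001, -0.001]
ft_force: [-7.4, -0.5, 6.1]
grip_width: 0.152
grip_force: 46.9
```

```bash
python3 g.py
```

```text
t 26.55 p [ 630.6 -154.6   82.4] yaw 1.5227 tilt [-2.1e-03 -1.0e-04 -1.0e+00] F [-7.4 -0.5  6.1] M [-0.07  1.25 -0.01] w 13.0 gf 46.9
```

Scaled: 0.6 mm / 800 = 0.0008, 0.3 mm / 800 = 0.0004.

Request:
{"api": "move_arm", "payload": {"jaw": [0.05,0.05,0.05], "linear": [[0,0.0004,-0.0001],[0,0.0008,-0.0001],[0,0.0008,-0.0001]], "yaw": [0,0,0]}}

```text
t: 26.92
ee_pos: [0.6308, -0.1546, 0.0823]
orientation: [0.724, 0.69, -0.001, -0.001]
ft_force: [-8.7, -0.6, 7.4]
grip_width: 0.149
grip_force: 46.9
```

Scaled: 0.6 mm / 800 = 0.0008, 0.3 mm / 800 = 0.0004.

Request:
{"api": "move_arm", "payload": {"jaw": [0.05,0.05,0.05], "linear": [[0,0.0004,-0.0003],[0,0.0008,-0.0003],[0,0.0008,-0.0003]], "yaw": [0,0,0]}}

```text
t: 27.3
ee_pos: [0.6312, -0.1546, 0.0823]
orientation: [0.724, 0.69, -0.001, -0.001]
ft_force: [-8.2, 0.1, 7.2]
grip_width: 0.147
grip_force: 46.9
```

```bash
python3 g.py
```

```text
t 27.3 p [ 631.2 -154.6   82.3] yaw 1.5228 tilt [-0.0036  0.     -1.    ] F [-8.2  0.1  7.2] M [-0.02  1.74 -0.01] w 12.5 gf 46.9
```

Scaled: 0.6 mm / 800 = 0.0008, 0.3 mm / 800 = 0.0004.

Request:
{"api": "move_arm", "payload": {"jaw": [0.05,0.05,0.05], "linear": [[0,0.0004,-0.0003],[0,0.0008,-0.0003],[0,0.0008,-0.0003]], "yaw": [0,0,0]}}

```text
t: 27.68
ee_pos: [0.6315, -0.1546, 0.0823]
orientation: [0.724, 0.69, -0.001, -0.001]
ft_force: [-9.9, 0.6, 6.1]
grip_width: 0.147
grip_force: 46.8
```

```bash
python3 g.py
```

```text
t 27.68 p [ 631.5 -154.6   82.3] yaw 1.5227 tilt [-4.1e-03  1.0e-04 -1.0e+00] F [-9.9  0.6  6.1] M [-0.02  1.79 -0.01] w 12.5 gf 46.8
```

At about 9.9 N it should be locked. I'll ease back gently to test the latch.

Scaled: -2 mm / 800 = -0.0025, -1.5 mm / 800 = -0.0019.

Request:
{"api": "move_arm", "payload": {"jaw": [0.05,0.05,0.05,0.05,0.05], "linear": [[0,-0.0006,-0.0001],[0,-0.0013,-0.0003],[0,-0.0019,-0.0003],[0,-0.0025,-0.0003],[0,-0.0025,-0.0003]], "yaw": [0,0,0,0,0]}}

```text
t: 28.3
ee_pos: [0.6308, -0.1545, 0.0827]
orientation: [0.724, 0.69, -0.0, -0.0]
ft_force: [-4.1, -1.5, -1.2]
grip_width: 0.151
grip_force: 45.9
```

Scaled: -1.3 mm / 800 = -0.0016, -1 mm / 800 = -0.0013.

Request:
{"api": "move_arm", "payload": {"jaw": [0.05,0.05,0.05,0.05], "linear": [[0,-0.0006,0],[0,-0.0013,0],[0,-0.0016,0],[0,-0.0016,0]], "yaw": [0,0,0,0]}}

```text
t: 28.8
ee_pos: [0.6305, -0.1545, 0.0833]
orientation: [0.724, 0.69, 0.0, 0.0]
ft_force: [4.7, -1.3, -5.7]
grip_width: 0.148
grip_force: 45.3
```

It holds against a 4.7 N pull, so it's latched. I'll relax, release, and lift straight up.

Scaled: -150 mm / 800 = -0.1875, -130 mm / 800 = -0.1625.

Request:
{"api": "move_arm", "payload": {"jaw": [0.05,0.05,0.15,0.2,0.3,0.4,0.45,0.45,0.45,0.45,0.45,0.45,0.45,0.45,0.45,0.45,0.45], "linear": [[0,0.0009,0.0005],[0,0.0009,0.0005],[0,0.0009,0.0005],[0,0.0009,0.0005],[0,0.0009,0.0005],[0,0.0009,0.0005],[0,0.0009,0.0005],[0,0.0009,0.0005],[0,0.0009,-0.0125],[0,0.0009,-0.0313],[0,0.0009,-0.0625],[0,0.0009,-0.1],[0,0.0009,-0.1375],[-0.05,-0.025,-0.1625],[-0.1,-0.05,-0.1875],[-0.15,-0.075,-0.1875],[-0.15,-0.075,-0.1875]], "yaw": [0,0,0,0,0,0,0,0,0,0,0,0,0,0,0,0,0]}}

```text
t: 30.92
ee_pos: [0.5623, -0.2762, 0.2346]
orientation: [0.726, 0.687, -0.001, 0.001]
ft_force: [-0.3, -0.1, 0.4]
grip_width: 0.451
grip_force: 0.0
```

Scaled: -180 mm / 800 = -0.225, -140 mm / 800 = -0.175.

Request:
{"api": "move_arm", "payload": {"jaw": [0.45,0.45,0.45,0.45,0.45,0.45], "linear": [[-0.05,-0.0125,0],[-0.1125,-0.025,0],[-0.175,-0.0375,0],[-0.225,-0.05,0],[-0.225,-0.05,0],[-0.225,-0.05,0]], "yaw": [0,0,0,0,0,0]}}

```text
t: 31.68
ee_pos: [0.5167, -0.4479, 0.2338]
orientation: [0.723, 0.69, 0.001, 0.0]
ft_force: [-0.2, 0.3, 0.6]
grip_width: 0.448
grip_force: 0.0
```

```bash
python3 g.py; python3 - <<'E'
from cell import r
from h import *
t=r.read_camera("top");s=r.read_camera("side")
f=lambda im,x0,y0,x1,y1,k:cv2.resize(cv2.convertScaleAbs(im[y0:y1,x0:x1,::-1],alpha=1.6),None,fx=k,fy=k,interpolation=cv2.INTER_CUBIC)
cv2.imwrite("pics/d.png",np.hstack([f(t["img"],330,115,430,215,5),cv2.copyMakeBorder(f(s["img"],295,145,375,225,5),0,100,0,0,cv2.BORDER_CONSTANT)])[:,:800])
E
```

```text
t 31.68 p [ 516.7 -447.9  233.8] yaw 1.5243 tilt [ 1.1e-03  7.0e-04 -1.0e+00] F [-0.2  0.3  0.6] M [ 0.08  0.05 -0.07] w 38.1 gf 0.0
```

View pics/d.png

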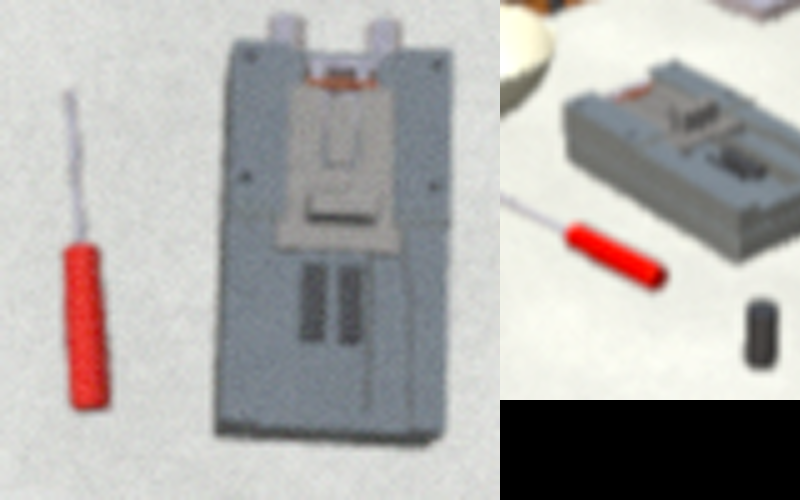

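The top view shows the cover under the lips with its leading edge against the contact bar (crop row ~88) and its trailing edge at row ~250. The driver is where it was. The pull test held firmly, so I'm handing in.

```bash
python3 -c "
from cell import r
print(r.finish_job())"
```

```text
the job is handed in; nothing more can be done
None
```

The cover is slid home and latched: it held a gentle 4.7 N pull-back before I let go, pushing peaked at about 13 N on the catch and 10 N at the end, and the job was handed in at about 32 s with the arm clear.

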